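# Fit the missing filter capsule and select its port

## Robot

A 6-joint arm with a two-finger parallel gripper is mounted at the origin on a cart in front of the work surface, level with it; the furniture and walls round the work are solid. World frame = base frame: x ahead of the robot, y to its left, z up, the work surface at z = 0. Lengths are in mm, angles in rad, forces in N, time in s.
With the tool pointing down it reaches from about 350 to 875 mm from the base axis. Payload 4.2 kg.
Tool frame: the origin (TCP) lies at the very end of the fingers, on their centre line; the grasp point (between the pads) lies 19 mm behind it; y points along the fingers, z is the direction in which the jaws open and shut, and the axes are right-handed (so a half turn about y gives the same grasp; the last joint's range is limited). The gripper opens to 85 mm and grips with 20 to 120 N. Pads are 22 mm wide; open, the fingers measure 114 mm over their backs; the gripper's body (76 mm by 85 mm) begins 54 mm behind the grasp point. The pads swing forward as they close: fully open they stand 13 mm farther back than shut.
Start: joints at [1.601, 0.385, 0.008, 0, -1.194, -0.259], TCP at [141.724, 608.698, 231.312] pointing down, gripper open.
Joint ranges: [-3.14, 3.14], [-1.21, 2.06], [-1.07, 1.41], [-3.16, 2.05], [-2.99, -0.16], [-3.1, 3.1]. Speed limits (rad/s): [2.79, 2.79, 3.14, 3.14, 3.14, 3.14].

## Interface

Orientations are given as a unit quaternion [x, y, z, w].
In Python, from bench import arm gives the robot as it stands.
- The arm moves only by the shell command python3 -m creep 'ROWS'. ROWS is JSON, a list of rows, each an object with "delta_pos": the shift along the tool's x, y, z in mm, a list of three; "rot": the turn, a rotation vector about the tool's x, y, z in rad, a list of three; "jaw": the finger opening in mm, from 0 to 85.4. A call has exactly 10 rows; each row shifts and turns the commanded pose from where the row before left it, along the tool's axes as they then stand; what a row does not reach is not made up. A row lasts 1/12 s, in which the tool goes at most 41.7 mm and 7.16 degrees, less where a joint would pass 70% of its speed; a pose out of reach is approached as far as the arm can. A call is refused whole if a number of a shift passes 41.7 or a number of a turn 0.125, either way. A call with a gripper value outside its range is refused whole. The fingers move at their own pace and stop on an object; the grip force is fixed at half the most. Time passes only in rows, so rows that do not move let the fingers close, or fill a call up. It gives the time, the measured TCP pose, the force and the opening at its end, in the units of the state.
- arm.read_state(): the state, without advancing time (a new reading comes with each control period).
- arm.get_image(name): name is "scene" or "side" or "wrist"; returns the picture (420x560x3 uint8, red, green, blue); there is no depth.
- arm.calibration(name): a dict with "intrinsics" (3x3 intrinsics, pixels), "R" (3x3) and "t" (3): a world point X has camera coordinates R X + t. Camera axes: x right, y down, z forward; pixel columns grow to the right and rows downward; lengths in mm; the calibration is good to about 2 mm. A picture is of the moment at which its call begins: read the wrist's pose just before it. calibration takes no time and is no camera call; for the wrist camera it gives the pose at the moment of the call.
- arm.job_done(): hands the job in, once; it reports no verdict.
Trained networks look in the newest picture that a camera, given by its name, has taken for a name from the list of things; names that differ only in an ending like _2 or _b are one class to them, and where a whole thing is asked for, a point or a joint stands for the part that bears it (a point fixed in the world has none). Each returns a list of dicts, best first, with "p" (0 to 1); they miss things now and then, are a little off and sometimes report something else, mostly with a low value. They report only what shows in the picture. A call takes as long as a camera call. They do not tell look-alikes from the thing itself.
- arm.find_in(camera, target): "location" ([column, row] in pixels, amid what is visible of it).
- arm.masks_of(camera, target): "pixels" (420x560 bool, what is visible of it) and "location" ([column, row] in pixels, amid what is visible of it).
The state is a dict: "clock": time; "joints": joint angles; "joint_vel": joint speeds; "joint_efforts": joint torques, N m; "position": TCP position; "ee_rot": TCP orientation; "contact_force": force on the tool from outside, world axes, zero at the start; "wrist_torque": the same for the moment, N m; "gripper_width": finger opening in mm.
Only numpy, scipy, OpenCV 4.12 (cv2) and the standard library are available. Lean on these libraries where they do the work, as an engineer would, in place of code of your own. Each camera call takes 0.05 s, during which the arm holds its last target. There are 200 camera calls.

## Task

One of the three numbered stations on the filter stand is empty: first lay the spare filter capsule from the bench into that station's cradle, lying the same way as its neighbours. Then turn the ribbed selector sleeve until it clicks in at the number of the station you have just filled. Leave the other two capsules and the things lying around where they are.

Things in the scene. Friction and masses are not known exactly. Their poses are not given: they have to be found in the camera images.
- filter_stand: fixed aluminium plate 156 x 210 x 8 mm with three grey plastic cradles 78 mm apart in a row along its y axis, numerals 1, 2, 3 in front of them (toward its -x), 1 at its +y end, nearest the robot. Origin on the underside, in the middle of the row; y along the row, z up; it stands turned by about 0.6 to 1.2 rad.
- station_1 (a point): where the origin of a seated capsule lies in station 1 (20 mm above the bench); axes as the stand
- station_2 (a point): the same for station 2, the middle one. Each cradle holds a capsule lying along the stand's x axis: V-shaped saddles (arms 20 mm either side of the middle, up to 21 mm above the plate, lower than the capsule's middle) and end plates 106 mm apart and 24 mm high over the plate
- station_3 (a point): the same for station 3. Mind, on the way there, a stiff white cable that rises to the right and back from (0.5, 0.2, 0.02) over (0.6, -0.07, 0.14) to (0.75, -0.5, 0.26), fixed, and a cardboard box 100 mm high at x > 0.61, y < -0.43
- capsule_a: white in-line filter capsule, 47 mm diameter, 104 mm long with its end nozzles; at the start it lies in one of the three stations and must stay there. Its long axis is its own y; its origin is 22 mm below the middle of that axis
- capsule_b: a second capsule like capsule_a, at the start in another station, to stay there
- capsule_c: the spare capsule, the same in shape, size and origin (60 g), lying on the bench at the start; it can roll if pushed. Grasp it across its 47 mm body in the middle of its length
- selector_base: fixed round dark base of the port selector, 128 mm diameter, 22 mm high, with numerals 0 to 6 on its top along the side facing the robot, 0.45 rad apart, increasing counter-clockwise seen from above (left to right for the robot). Origin on the underside at the axis, z up; numeral 3 lies on its -x side
- selector (a joint): turning angle of the sleeve, rad: 0.45 x the number its pointer stands at (0 at numeral 0, 2.7 at numeral 6), grows counter-clockwise seen from above; a spring detent pulls it into each number (up to about 0.2 N m). Stops just beyond 0 and 6. At the start it stands between 4 and 6
- selector_grip (a point): on the vertical axis of the ribbed aluminium sleeve, 56 mm above the bench: the height to grip. The sleeve there is 48 to 50 mm in diameter, from 28 to 78 mm above the bench; below it a skirt of 68 mm diameter
- selector_pointer (a point): outer end of the white pointer on the sleeve's skirt, 40 mm from the axis, 28 mm above the bench
- marker_black: black marker 130 mm long, bystander
- ptfe_tape: white roll of thread tape, 48 mm diameter, 13 mm high, bystander
- wash_bottle: standing wash bottle, 68 mm diameter, 153 mm high, bystander
Things that resemble listed ones, but are neither listed nor needed, are in the scene too. What is shaped like the capsule_c but red is not meant.

How it is judged:
By the outcome, as a careful person would: the job done as asked, in the order asked, and still so for the second after the job is handed in, with the robot touching nothing.
It also fails if it takes over 69 s, if anything falls off the work surface, if the arm or the gripper's body presses on something with over 40 N, if the wrist force passes 120 N, or if a joint passes its speed limit or range.

## Working session

There is one attempt and no reset: what is moved stays moved. The work goes in short steps, Python scripts to look and compute and a shell command to move; the robot and the scene stay as the last step left them, time stands still between calls to the robot, and variables do not carry over. Pictures are saved under pics/ and viewed, about 8 in all and at most 12, crops included, and the job is handed in when it is done.

```bash
ls; mkdir -p pics; cat > h.py <<'E'
import numpy as np, cv2
from bench import arm
from scipy.spatial.transform import Rotation as Rn
def ray(cal,px):
    K=np.array(cal["intrinsics"]);R=np.array(cal["R"]);t=np.array(cal["t"])
    return -R.T@t, R.T@np.linalg.solve(K,[px[0],px[1],1.])
def onz(cal,px,z):
    c,d=ray(cal,px); return c+d*(z-c[2])/d[2]
def proj(cal,X):
    R=np.array(cal["R"]);t=np.array(cal["t"]);p=np.array(cal["intrinsics"])@(R@np.array(X)+t);return p[:2]/p[2]
def save(im,n): cv2.imwrite("pics/"+n,cv2.cvtColor(im,cv2.COLOR_RGB2BGR))
E
python3 - <<'E'
from h import *
s=arm.read_state();print({k:np.round(v,3).tolist() for k,v in s.items()})
print(Rn.from_quat(s["ee_rot"]).as_matrix().round(3))
for c in("scene","side"):
    im=arm.get_image(c);save(im,c+"0.png");cal=arm.calibration(c)
    print(c,"cam",ray(cal,(280,210)))
    for n,z in(("capsule_c",22),("station_1",0),("filter_stand",8),("selector_grip",56),("selector_pointer",28),("selector_base",22),("marker_black",5),("ptfe_tape",6),("wash_bottle",80)):
        try: r=arm.find_in(c,n)
        except Exception as e: print(n,e);continue
        print(n,[(round(d["p"],2),np.round(d["location"]).tolist(),onz(cal,d["location"],z).round().tolist()) for d in r[:6]])
E
```

```text
pics
{'clock': 0.0, 'joints': [1.601, 0.386, 0.007, -0.0, -1.194, -0.259], 'joint_vel': [0.0, -0.001, 0.001, -0.0, -0.002, 0.001], 'joint_efforts': [0.001, -39.229, 18.84, 4.186, -0.005, 0.0], 'position': [141.603, 608.145, 230.225], 'ee_rot': [-0.081, -0.702, 0.703, 0.081], 'contact_force': [1.017, -0.086, -1.16], 'wrist_torque': [0.03, -0.013, -0.019], 'gripper_width': 85.507}
[[-0.974 -0.    -0.227]
 [ 0.227 -0.002 -0.974]
 [-0.    -1.     0.002]]
scene cam (array([-333.03700721, -485.31750587,  909.58378458]), array([ 0.68114817,  0.38422881, -0.6232387 ]))
capsule_c [(0.74, [221.0, 246.0], [414.0, 122.0, 22.0]), (0.71, [415.0, 299.0], [504.0, -399.0, 22.0]), (0.65, [253.0, 171.0], [773.0, 246.0, 22.0]), (0.56, [439.0, 290.0], [563.0, -441.0, 22.0])]
station_1 [(0.72, [417.0, 325.0], [448.0, -424.0, 0.0])]
filter_stand [(0.97, [422.0, 325.0], [445.0, -435.0, 8.0])]
selector_grip [(0.63, [161.0, 212.0], [415.0, 329.0, 56.0])]
selector_pointer [(0.76, [160.0, 212.0], [441.0, 360.0, 28.0])]
selector_base [(0.58, [160.0, 219.0], [421.0, 343.0, 22.0])]
marker_black [(0.64, [267.0, 282
[... 507 characters left out ...]
[220.0, 232.0], [430.0, 133.0, 22.0])]
station_1 [(0.61, [347.0, 332.0], [445.0, -441.0, 0.0])]
filter_stand [(0.66, [350.0, 330.0], [448.0, -448.0, 8.0])]
selector_grip [(0.48, [238.0, 264.0], [346.0, -116.0, 56.0])]
selector_pointer [(0.71, [350.0, 304.0], [497.0, -390.0, 28.0]), (0.7, [188.0, 203.0], [442.0, 375.0, 28.0])]
selector_base [(0.83, [192.0, 211.0], [428.0, 318.0, 22.0]), (0.22, [345.0, 331.0], [423.0, -457.0, 22.0])]
marker_black [(0.69, [238.0, 265.0], [387.0, -49.0, 5.0]), (0.28, [191.0, 202.0], [479.0, 428.0, 5.0])]
ptfe_tape [(0.77, [261.0, 283.0], [389.0, -166.0, 6.0]), (0.19, [343.0, 331.0], [434.0, -439.0, 6.0])]
wash_bottle [(0.6, [182.0, 174.0], [490.0, 517.0, 80.0])]
```

```bash
ls pics
```

```text
scene0.png
side0.png
```

View pics/scene0.png

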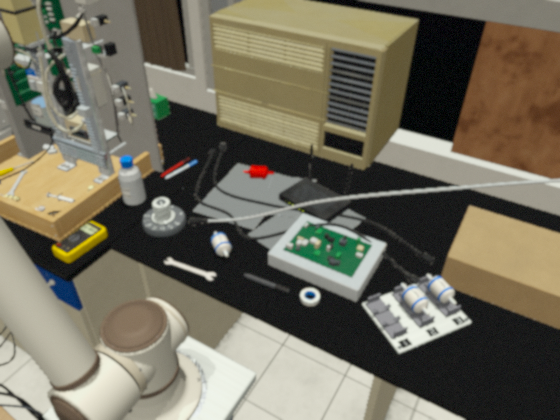

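View pics/side0.png

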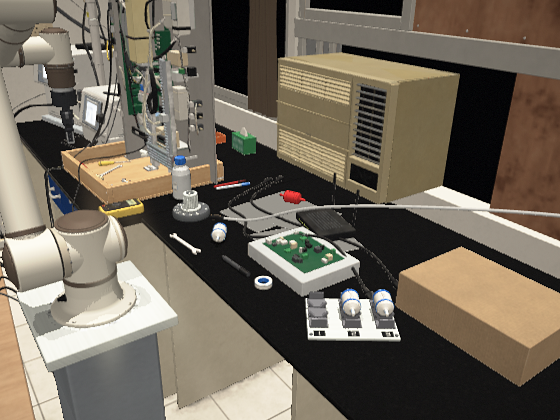

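The scene shows the white spare at (221,245), with a red look-alike at (258,171). The seated capsules are at (415,299) and (439,290), so the empty cradle is the left one near (384,315), nearest the robot, which should be station 1. The selector is at (162,212). I'll take one close crop of the candidates and triangulate them.

```bash
cat >> h.py <<'E'
def tri(pts):
    A=np.zeros((3,3));b=np.zeros(3)
    for cal,px in pts:
        c,d=ray(cal,px);d=d/np.linalg.norm(d);P=np.eye(3)-np.outer(d,d);A+=P;b+=P@c
    return np.linalg.solve(A,b)
def axis_of(m):
    p=np.argwhere(m)[:,::-1].astype(float);c=p.mean(0);w,v=np.linalg.eigh(np.cov((p-c).T));return c,v[:,1],2*np.sqrt(w)
def go(pos,yaw,N=10):
    """rows to bring tool to pos, tool down, jaw (tool z) along world yaw (mod pi)"""
    s=arm.read_state();R0=Rn.from_quat(s["ee_rot"]).as_matrix();p0=np.array(s["position"])
    best=None
    for y in(yaw,yaw+np.pi):
        z=np.array([np.cos(y),np.sin(y),0]);yy=np.array([0,0,-1.]);R1=np.c_[np.cross(yy,z),yy,z]
        rv=Rn.from_matrix(R0.T@R1).as_rotvec()
        if best is None or np.linalg.norm(rv)<np.linalg.norm(best): best=rv
        print("rotvec option",rv.round(3),"(j6 now %.2f)"%s["joints"][5])
    r=Rn.from_rotvec(best/N).as_matrix();S=sum(np.linalg.matrix_power(r,k) for k in range(N))
    D=R0.T@(np.array(pos)-p0)
    print("total tool shift",D.round(1),"N",N,"row",np.linalg.solve(S,D).round(2),"rot",(best/N).round(4))
E
python3 - <<'E'
from h import *
C={c:arm.calibration(c) for c in("scene","side")}
for c in C:
    im=arm.get_image(c)
    a=im[120:360,120:480]
    for d in arm.masks_of(c,"capsule_c"):
        m,v,w=axis_of(d["pixels"]);print(c,round(d["p"],2),m.round(1),v.round(2),w.round(1),"axis on z23:",onz(C[c],m,23).round(), [onz(C[c],m+s*12*v,23).round(1).tolist() for s in(-1,1)])
    if c=="scene": save(cv2.resize(np.vstack([np.hstack([im[180:280,130:280],im[255:355,350:500]])]),None,fx=2.6,fy=2.6,interpolation=cv2.INTER_CUBIC),"crop1.png")
t=lambda a,b:tri([(C["scene"],a),(C["side"],b)]).round(1)
print("cap",t((221,246),(220,232)),"A",t((415,299),(349,304)),"B",t((439,290),(384,302)))
print("base",t((160,219),(192,211)))
E
```

```text
scene 0.76 [220.3 243.9] [0.43 0.9 ] [ 8.  12.7] axis on z23: [421. 128.  23.] [[450.3, 167.1, 23.0], [392.9, 90.9, 23.0]]
scene 0.7 [414.2 299.4] [0.67 0.75] [ 9.6 18. ] axis on z23: [ 500. -398.   23.] [[518.4, -371.3, 23.0], [482.7, -422.8, 23.0]]
scene 0.7 [258.1 172.6] [-1.   -0.07] [ 6.6 13.5] axis on z23: [773. 225.  23.] [[789.0, 188.1, 23.0], [756.1, 262.2, 23.0]]
scene 0.66 [439.8 289.2] [-0.72 -0.7 ] [ 9.3 16.9] axis on z23: [ 565. -443.   23.] [[548.7, -468.7, 23.0], [582.5, -416.2, 23.0]]
scene 0.29 [419.2 324.2] [-1.   -0.03] [27.9 48.9] axis on z23: [ 433. -431.   23.] [[445.7, -455.2, 23.0], [419.5, -406.1, 23.0]]
side 0.83 [383.1 301.5] [0.31 0.95] [10.  13.9] axis on z23: [ 577. -424.   23.] [[606.1, -382.2, 23.0], [550.0, -462.3, 23.0]]
side 0.75 [350.3 301.5] [0.19 0.98] [ 9.8 13.8] axis on z23: [ 510. -378.   23.] [[540.4, -336.1, 23.0], [481.3, -417.7, 23.0]]
side 0.53 [218.6 231.9] [-0.31  0.95] [ 8.2 10.2] axis on z23: [426. 131.  23.] [[475.5, 195.9, 23.0], [379.9, 71.5, 23.0]]
side 0.5 [292.4 196.5] [-0.98 -0.21] [ 6.1 11.2] axis on z23: [785. 233.  23.] [[806.9, 191.7, 23.0], [763.6, 275.9, 23.0]]
side 0.38 [350.8 325.8] [-1.   -0.09] [22.2 47.7] axis on z23: [ 445. -451.   23.] [[464.9, -469.3, 23.0], [425.3, -432.3, 23.0]]
cap [422.2 123.5  22.5] A [ 485.  -400.3   39.3] B [ 554.1 -442.8   37. ]
base [450.7 374.6  -8.5]
```

View pics/crop1.png

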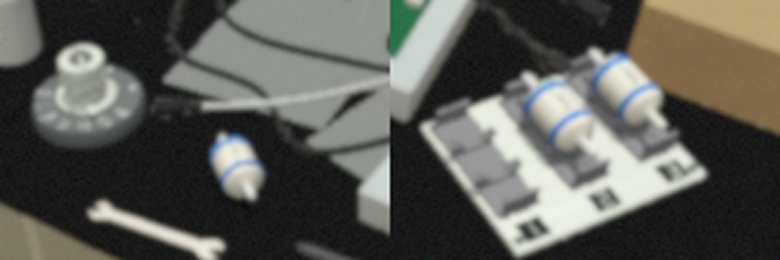

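The crop confirms two things. The white spare with blue rings lies at scene (221,245), and the empty cradle is the one with numeral 1. Next I'll move above the spare.

```bash
python3 - <<'E'
from h import *
c=arm.calibration("wrist");s=arm.read_state();R0=Rn.from_quat(s["ee_rot"]).as_matrix()
cc,d=ray(c,(280,210));print("cam in tool",(R0.T@(cc-s["position"])).round(),(R0.T@d).round(2),np.array(c["intrinsics"])[0,0])
go((422,126,180),-0.64,10);go((422,126,180),-0.64,20)
E
```

```text
cam in tool [ -80. -142.   -0.] [0.32 0.95 0.02] 350.7961427295886
rotvec option [ 0.   -1.16  0.  ] (j6 now -0.26)
rotvec option [-0.     1.982  0.   ] (j6 now -0.26)
total tool shift [-382.5   51.3  406.6] N 10 row [-13.64   5.13  57.44] rot [ 0.    -0.116  0.   ]
rotvec option [ 0.   -1.16  0.  ] (j6 now -0.26)
rotvec option [-0.     1.982  0.   ] (j6 now -0.26)
total tool shift [-382.5   51.3  406.6] N 20 row [-5.99  2.57 28.92] rot [ 0.    -0.058  0.   ]
```

```bash
R='{"delta_pos":[-6,2.5,29],"rot":[0,-0.058,0],"jaw":85}'; true
python3 -m creep '[{"delta_pos":[-6,1,29],"rot":[0,-0.058,0],"jaw":85},{"delta_pos":[-6,1,29],"rot":[0,-0.058,0],"jaw":85},{"delta_pos":[-6,1,29],"rot":[0,-0.058,0],"jaw":85},{"delta_pos":[-6,1,29],"rot":[0,-0.058,0],"jaw":85},{"delta_pos":[-6,1,29],"rot":[0,-0.058,0],"jaw":85},{"delta_pos":[-6,1,29],"rot":[0,-0.058,0],"jaw":85},{"delta_pos":[-6,1,29],"rot":[0,-0.058,0],"jaw":85},{"delta_pos":[-6,1,29],"rot":[0,-0.058,0],"jaw":85},{"delta_pos":[-6,1,29],"rot":[0,-0.058,0],"jaw":85},{"delta_pos":[-6,1,29],"rot":[0,-0.058,0],"jaw":85}]'
python3 -m creep '[{"delta_pos":[-6,4,29],"rot":[0,-0.058,0],"jaw":85},{"delta_pos":[-6,4,29],"rot":[0,-0.058,0],"jaw":85},{"delta_pos":[-6,4,29],"rot":[0,-0.058,0],"jaw":85},{"delta_pos":[-6,4,29],"rot":[0,-0.058,0],"jaw":85},{"delta_pos":[-6,4,29],"rot":[0,-0.058,0],"jaw":85},{"delta_pos":[-6,4,29],"rot":[0,-0.058,0],"jaw":85},{"delta_pos":[-6,4,29],"rot":[0,-0.058,0],"jaw":85},{"delta_pos":[-6,4,29],"rot":[0,-0.058,0],"jaw":85},{"delta_pos":[-6,4,29],"rot":[0,-0.058,0],"jaw":85},{"delta_pos":[-6,4,29],"rot":[0,-0.058,0],"jaw":85}]'
python3 - <<'E'
from h import *
s=arm.read_state();print(s["joints"],s["joint_vel"])
cal=arm.calibration("wrist");im=arm.get_image("wrist");save(im,"w1.png")
for d in arm.masks_of("wrist","capsule_c")[:2]:
    m,v,w=axis_of(d["pixels"]);a,b=onz(cal,m-30*v,23.5),onz(cal,m+30*v,23.5)
    print(round(d["p"],2),m.round(),v.round(2),w.round(),onz(cal,m,23.5).round(1),np.arctan2(*(b-a)[1::-1]))
for d in arm.find_in("wrist","selector_base")[:2]: print(d, onz(cal,d["location"],22))
E
```

```text
clock: 2.03
position: [210.2, 323.3, 221.5]
ee_rot: [-0.125, 0.696, -0.696, 0.125]
contact_force: [0.3, 0.5, 1.0]
gripper_width: 84.7
clock: 2.87
position: [423.9, 123.4, 181.4]
ee_rot: [-0.318, 0.632, -0.631, 0.319]
contact_force: [-0.8, 1.0, 0.1]
gripper_width: 85.2
[ 6.53633109e-01  1.17471864e-01 -4.94936084e-01  4.42018689e-06
 -9.57547470e-01  1.85077639e+00] [-8.11095285e-01  5.08270892e-01  4.57290569e-01  4.73153742e-04
  6.24309421e-02  1.49691297e+00]
0.87 [269. 182.] [0.01 1.  ] [26. 50.] [424.4 132.3  23.5] -2.2009060570113643
{'location': [121.7, 15.5], 'p': 0.79} [411.79296909 303.22542482  22.        ]
```

View pics/w1.png

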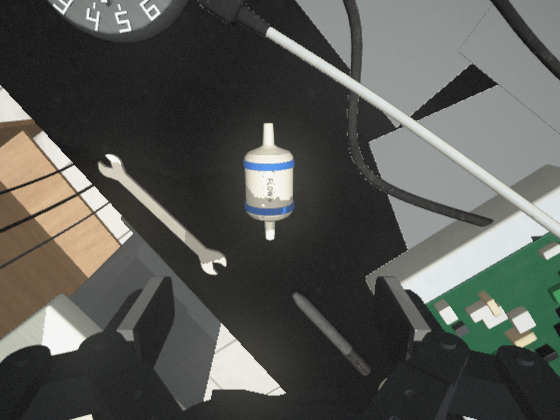

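The wrist view shows the spare with its axis vertical at (269,182), its longer nozzle up and a FLOW mark on it. No clutter lies around it. The arm was still moving, so I'll re-measure now that it's at rest.

```bash
python3 - <<'E'
from h import *
cal=arm.calibration("wrist");im=arm.get_image("wrist")
for d in arm.masks_of("wrist","capsule_c")[:1]:
    m,v,w=axis_of(d["pixels"]);a,b=onz(cal,m-30*v,23.5),onz(cal,m+30*v,23.5)
    X=onz(cal,m,23.5);y=np.arctan2(*(a-b)[1::-1]);print(round(d["p"],2),m.round(),X.round(1),y)
    ys=np.argwhere(d["pixels"]);print(np.ptp(ys,axis=0), [np.round(np.linalg.norm(onz(cal,(m[0],ys[:,0].max()),23.5)-onz(cal,(m[0],ys[:,0].min()),23.5)))])
    print(arm.read_state()["joint_vel"].round(3) if hasattr(arm.read_state()["joint_vel"],"round") else 0)
    go((X[0],X[1],4),y-np.pi/2,10)
E
```

```text
0.66 [269. 182.] [424.6 132.1  23.5] 0.9433871816012394
[117  51] [np.float64(105.0)]
[ 0.024 -0.019 -0.009 -0.     0.002  0.003]
rotvec option [ 0.    -0.013  0.   ] (j6 now 1.84)
rotvec option [-1.000e-03  3.128e+00  0.000e+00] (j6 now 1.84)
total tool shift [ -7.4 177.2  -2.8] N 10 row [-0.74 17.72 -0.28] rot [ 0.     -0.0013  0.    ]
```

```bash
python3 -m creep '[{"delta_pos":[-2,10,-0.5],"rot":[0,-0.006,0],"jaw":80},{"delta_pos":[-2,25,-0.5],"rot":[0,-0.007,0],"jaw":80},{"delta_pos":[-2,25,-0.5],"rot":[0,0,0],"jaw":80},{"delta_pos":[-1.4,25,-0.5],"rot":[0,0,0],"jaw":80},{"delta_pos":[0,25,-0.5],"rot":[0,0,0],"jaw":80},{"delta_pos":[0,25,-0.3],"rot":[0,0,0],"jaw":80},{"delta_pos":[0,20,0],"rot":[0,0,0],"jaw":80},{"delta_pos":[0,15,0],"rot":[0,0,0],"jaw":80},{"delta_pos":[0,8,0],"rot":[0,0,0],"jaw":80},{"delta_pos":[0,0,0],"rot":[0,0,0],"jaw":80}]'
python3 -m creep '[{"delta_pos":[0,0,0],"rot":[0,0,0],"jaw":80},{"delta_pos":[0,0,0],"rot":[0,0,0],"jaw":65},{"delta_pos":[0,0,0],"rot":[0,0,0],"jaw":55},{"delta_pos":[0,0,0],"rot":[0,0,0],"jaw":45},{"delta_pos":[0,0,0],"rot":[0,0,0],"jaw":40},{"delta_pos":[0,0,0],"rot":[0,0,0],"jaw":40},{"delta_pos":[0,0,0],"rot":[0,0,0],"jaw":40},{"delta_pos":[0,0,0],"rot":[0,0,0],"jaw":40},{"delta_pos":[0,0,0],"rot":[0,0,0],"jaw":40},{"delta_pos":[0,0,0],"rot":[0,0,0],"jaw":40}]'
```

```text
clock: 3.95
position: [423.7, 132.5, 2.4]
ee_rot: [0.323, -0.629, 0.63, -0.321]
contact_force: [0.7, 1.0, -1.0]
gripper_width: 80.0
clock: 4.78
position: [425.6, 132.8, 4.6]
ee_rot: [-0.321, 0.63, -0.63, 0.322]
contact_force: [-1.1, 1.0, 6.3]
gripper_width: 46.1
```

```bash
python3 -m creep '[{"delta_pos":[0,-8,0],"rot":[0,0,0],"jaw":40},{"delta_pos":[0,-20,0],"rot":[0,0,0],"jaw":40},{"delta_pos":[0,-28,0],"rot":[0,0,0],"jaw":40},{"delta_pos":[0,-32,0],"rot":[0,0,0],"jaw":40},{"delta_pos":[6,-32,5],"rot":[0,0,0],"jaw":40},{"delta_pos":[12,-32,9],"rot":[0,0,0],"jaw":40},{"delta_pos":[20,-28,15],"rot":[0,0,0],"jaw":40},{"delta_pos":[26,-15,20],"rot":[0,0,0],"jaw":40},{"delta_pos":[28,0,21],"rot":[0,0,0],"jaw":40},{"delta_pos":[28,0,21],"rot":[0,0,0],"jaw":40}]'
python3 -m creep '[{"delta_pos":[28,0,21],"rot":[0,0,0],"jaw":40},{"delta_pos":[28,0,22],"rot":[0,0,0],"jaw":40},{"delta_pos":[28,0,22],"rot":[0,0,0],"jaw":40},{"delta_pos":[28,0,22],"rot":[0,0,0],"jaw":40},{"delta_pos":[28,0,22],"rot":[0,0,0],"jaw":40},{"delta_pos":[28,0,22],"rot":[0,0,0],"jaw":40},{"delta_pos":[28,0,22],"rot":[0,0,0],"jaw":40},{"delta_pos":[28,0,22],"rot":[0,0,0],"jaw":40},{"delta_pos":[22,0,16],"rot":[0,0,0],"jaw":40},{"delta_pos":[10,0,8],"rot":[0,0,0],"jaw":40}]'
python3 - <<'E'
from h import *
s=arm.read_state();print(s["joints"].round(2),s["position"].round(1),s["gripper_width"])
arm.get_image("side")  # let arm settle
arm.get_image("side")
cal=arm.calibration("wrist");im=arm.get_image("wrist");save(im,"w2.png")
for d in arm.masks_of("wrist","capsule_c")[:4]:
    m,v,w=axis_of(d["pixels"]);a,b=onz(cal,m-30*v,42),onz(cal,m+30*v,42)
    print(round(d["p"],2),m.round(),v.round(2),w.round(),onz(cal,m,42).round(1),np.arctan2(*(a-b)[1::-1]))
E
```

```text
clock: 5.62
position: [428.4, -19.3, 200.7]
ee_rot: [0.32, -0.629, 0.63, -0.324]
contact_force: [0.8, -0.3, -1.0]
gripper_width: 46.3
clock: 6.45
position: [438.7, -345.2, 198.7]
ee_rot: [0.321, -0.63, 0.63, -0.321]
contact_force: [0.8, -0.4, -0.2]
gripper_width: 46.3
[-0.38  0.3  -0.21  0.   -1.06  2.89] [ 438.7 -345.2  198.7] 46.3111469540459
0.85 [273. 303.] [-0.  1.] [ 57. 100.] [ 370.8 -435.6   42. ] 0.9408152139591528
0.73 [354. 203.] [-0.06  1.  ] [26. 48.] [ 488.6 -395.3   42. ] 0.9535641567885829
0.68 [442. 203.] [-0.16  0.99] [28. 49.] [ 552.3 -440.9   42. ] 0.939003639565383
```

View pics/w2.png

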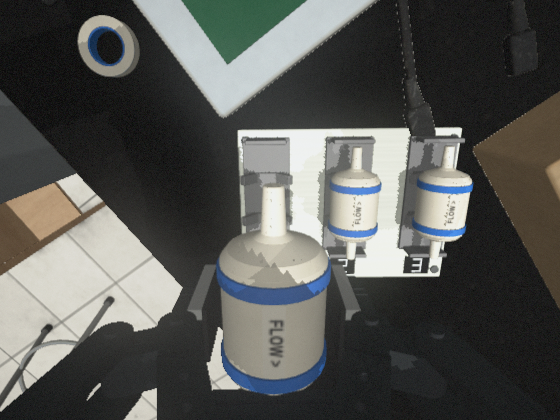

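The held capsule is at the bottom centre, with its FLOW arrow pointing down the image. The neighbours are at (354,203) and (442,203). I'll zoom in to compare their flow direction.

```bash
python3 - <<'E'
import cv2
i=cv2.imread("pics/w2.png");cv2.imwrite("pics/w2z.png",cv2.resize(i[120:285,235:475],None,fx=3.3,fy=3.3,interpolation=cv2.INTER_CUBIC))
E
```

```text
(no output)
```

View pics/w2z.png

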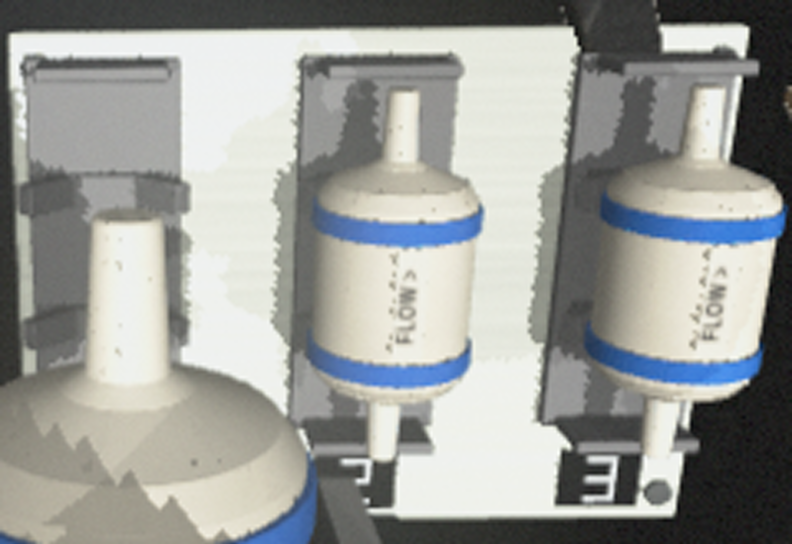

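The neighbours' FLOW arrows point up the image (stand +x) and the held one points down, so the capsule has to be turned by half a turn. j6 goes from 2.9 to about -0.25, which is within range.

```bash
for i in 1; do python3 -m creep '[{"delta_pos":[0,0,0],"rot":[0,0.125,0],"jaw":40},{"delta_pos":[0,0,0],"rot":[0,0.125,0],"jaw":40},{"delta_pos":[0,0,0],"rot":[0,0.125,0],"jaw":40},{"delta_pos":[0,0,0],"rot":[0,0.125,0],"jaw":40},{"delta_pos":[0,0,0],"rot":[0,0.125,0],"jaw":40},{"delta_pos":[0,0,0],"rot":[0,0.125,0],"jaw":40},{"delta_pos":[0,0,0],"rot":[0,0.125,0],"jaw":40},{"delta_pos":[0,0,0],"rot":[0,0.125,0],"jaw":40},{"delta_pos":[0,0,0],"rot":[0,0.125,0],"jaw":40},{"delta_pos":[0,0,0],"rot":[0,0.125,0],"jaw":40}]'; done
python3 -m creep '[{"delta_pos":[0,0,0],"rot":[0,0.125,0],"jaw":40},{"delta_pos":[0,0,0],"rot":[0,0.125,0],"jaw":40},{"delta_pos":[0,0,0],"rot":[0,0.125,0],"jaw":40},{"delta_pos":[0,0,0],"rot":[0,0.125,0],"jaw":40},{"delta_pos":[0,0,0],"rot":[0,0.125,0],"jaw":40},{"delta_pos":[0,0,0],"rot":[0,0.125,0],"jaw":40},{"delta_pos":[0,0,0],"rot":[0,0.125,0],"jaw":40},{"delta_pos":[0,0,0],"rot":[0,0.125,0],"jaw":40},{"delta_pos":[0,0,0],"rot":[0,0.125,0],"jaw":40},{"delta_pos":[0,0,0],"rot":[0,0.125,0],"jaw":40}]'
python3 -m creep '[{"delta_pos":[0,0,0],"rot":[0,0.125,0],"jaw":40},{"delta_pos":[0,0,0],"rot":[0,0.125,0],"jaw":40},{"delta_pos":[0,0,0],"rot":[0,0.125,0],"jaw":40},{"delta_pos":[0,0,0],"rot":[0,0.125,0],"jaw":40},{"delta_pos":[0,0,0],"rot":[0,0.09,0],"jaw":40},{"delta_pos":[0,0,0],"rot":[0,0.04,0],"jaw":40},{"delta_pos":[0,0,0],"rot":[0,0,0],"jaw":40},{"delta_pos":[0,0,0],"rot":[0,0,0],"jaw":40},{"delta_pos":[0,0,0],"rot":[0,0,0],"jaw":40},{"delta_pos":[0,0,0],"rot":[0,0,0],"jaw":40}]'
python3 - <<'E'
from h import *
cal=arm.calibration("wrist");im=arm.get_image("wrist");save(im,"w3.png")
s=arm.read_state();print(s["joints"].round(2),s["position"].round(1),s["gripper_width"])
zx=s["position"][2]+18.9
for d in arm.masks_of("wrist","capsule_c")[:4]:
    m,v,w=axis_of(d["pixels"]);a,b=onz(cal,m-30*v,42),onz(cal,m+30*v,42);q=np.argwhere(d["pixels"])[:,0]
    print(round(d["p"],2),m.round(),v.round(2),w.round(),onz(cal,m,42).round(1),np.arctan2(*(b-a)[1::-1]),q.min(),q.max(),"if held:",onz(cal,m,zx).round(1))
R=Rn.from_quat(s["ee_rot"]).as_matrix()
for e in(-52,52): print("expected tip px",proj(cal,s["position"]+R[:,0]*e+[0,0,18.9]).round())
e=0.949;go((425,-349.8,60),e-np.pi/2)
E
```

```text
clock: 7.48
position: [439.5, -340.5, 198.9]
ee_rot: [0.109, 0.699, -0.699, -0.109]
contact_force: [-0.1, -0.5, -0.5]
gripper_width: 46.1
clock: 8.32
position: [439.4, -340.5, 198.9]
ee_rot: [0.497, 0.503, -0.503, -0.497]
contact_force: [0.1, 0.1, 0.3]
gripper_width: 46.5
clock: 9.15
position: [439.5, -341.7, 198.5]
ee_rot: [0.628, 0.326, -0.326, -0.628]
contact_force: [0.5, -0.3, -0.7]
gripper_width: 45.9
[-0.37  0.3  -0.21 -0.   -1.06 -0.24] [ 439.5 -341.9  198.5] 45.94399721684932
0.82 [190. 168.] [0.09 1.  ] [27. 51.] [ 485.8 -398.8   42. ] 0.9685876863002579 108 227 if held: [ 430.7 -403.8  217.4]
0.65 [ 99. 168.] [0.19 0.98] [29. 52.] [ 549.7 -443.7   42. ] 0.993687746364592 108 227 if held: [ 457.  -422.4  217.4]
0.61 [274. 303.] [0. 1.] [ 57. 100.] [ 504.1 -247.9   42. ] 0.958964988773414 183 394 if held: [ 438.2 -341.7  217.4]
expected tip px [270. 178.]
expected tip px [271. 404.]
rotvec option [ 0.    -3.134  0.   ] (j6 now -0.24)
rotvec option [-0.     0.008  0.   ] (j6 now -0.24)
total tool shift [-14.7 138.4   7.3] N 10 row [-1.47 13.84  0.73] rot [-0.      0.0008  0.    ]
```

View pics/w3.png

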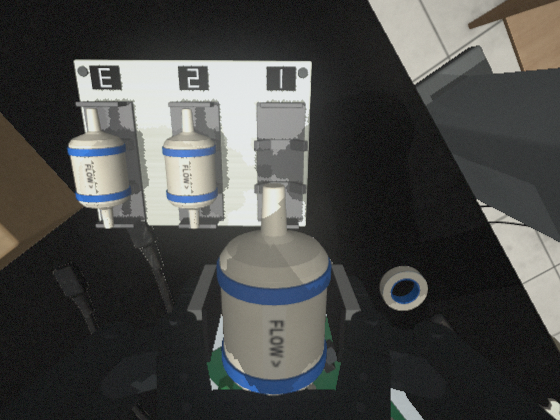

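The flow arrows now agree, and numeral 1 marks the empty cradle at (281,150). The two opposite views put the station 2 and 3 capsules 78 mm apart, as they must be, which gives station 1 ≈ (423.7,-351.9) at θ ≈ 0.953. Now I'll lower to hover above it.

```bash
python3 -m creep '[{"delta_pos":[-4,5,1],"rot":[0,0.004,0],"jaw":40},{"delta_pos":[-5,15,2],"rot":[0,0,0],"jaw":40},{"delta_pos":[-5,20,2],"rot":[0,0,0],"jaw":40},{"delta_pos":[-4.8,25,2.1],"rot":[0,0,0],"jaw":40},{"delta_pos":[0,25,0],"rot":[0,0,0],"jaw":40},{"delta_pos":[0,20,0],"rot":[0,0,0],"jaw":40},{"delta_pos":[0,15,0],"rot":[0,0,0],"jaw":40},{"delta_pos":[0,10,0],"rot":[0,0,0],"jaw":40},{"delta_pos":[0,3,0],"rot":[0,0,0],"jaw":40},{"delta_pos":[0,0,0],"rot":[0,0,0],"jaw":40}]'
python3 - <<'E'
from h import *
s=arm.read_state();print(s["position"].round(1))
go((422.8,-353.1,23),0.953-np.pi/2,5)
im=arm.get_image("side");save(cv2.resize(im[240:360,270:430],None,fx=4,fy=4,interpolation=cv2.INTER_CUBIC),"s4.png")
E
```

```text
clock: 10.08
position: [422.3, -353.5, 59.6]
ee_rot: [-0.628, -0.324, 0.324, 0.629]
contact_force: [0.4, -0.3, -0.2]
gripper_width: 45.9
[ 422.3 -353.5   59.6]
rotvec option [ 1.00e-03  3.14e+00 -2.00e-03] (j6 now -0.22)
rotvec option [-0.002 -0.001 -0.   ] (j6 now -0.22)
total tool shift [ 0.7 36.6 -0.2] N 5 row [ 0.13  7.32 -0.04] rot [-0.0003 -0.0003 -0.0001]
```

View pics/s4.png

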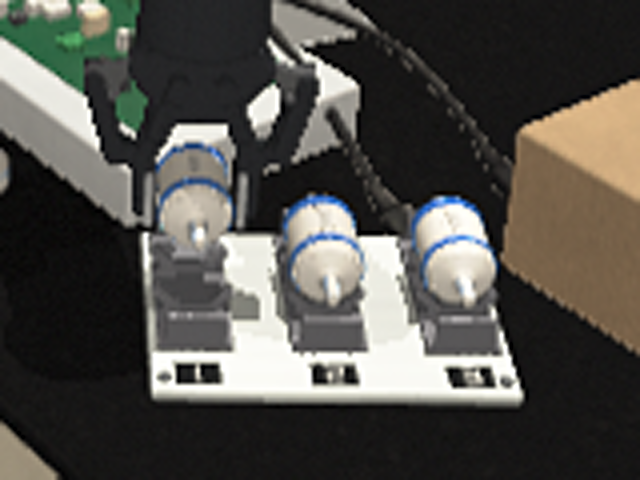

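The capsule hovers in line with cradle 1. I'll lower it gently and watch the force.

```bash
python3 -m creep '[{"delta_pos":[0.5,4,0],"rot":[0,0,0],"jaw":40},{"delta_pos":[0,6,0],"rot":[0,0,0],"jaw":40},{"delta_pos":[0,6,0],"rot":[0,0,0],"jaw":40},{"delta_pos":[0,6,0],"rot":[0,0,0],"jaw":40},{"delta_pos":[0,4,0],"rot":[0,0,0],"jaw":40},{"delta_pos":[0,3,0],"rot":[0,0,0],"jaw":40},{"delta_pos":[0,2.5,0],"rot":[0,0,0],"jaw":40},{"delta_pos":[0,2,0],"rot":[0,0,0],"jaw":40},{"delta_pos":[0,1,0],"rot":[0,0,0],"jaw":40},{"delta_pos":[0,0,0],"rot":[0,0,0],"jaw":40}]'
```

```text
clock: 10.97
position: [423.0, -353.1, 25.6]
ee_rot: [-0.628, -0.324, 0.324, 0.629]
contact_force: [0.8, 0.8, -1.3]
gripper_width: 46.3
```

```bash
python3 -m creep '[{"delta_pos":[0,0.7,0],"rot":[0,0,0],"jaw":40},{"delta_pos":[0,0.7,0],"rot":[0,0,0],"jaw":40},{"delta_pos":[0,0.7,0],"rot":[0,0,0],"jaw":40},{"delta_pos":[0,0,0],"rot":[0,0,0],"jaw":40},{"delta_pos":[0,0,0],"rot":[0,0,0],"jaw":40},{"delta_pos":[0,0,0],"rot":[0,0,0],"jaw":40},{"delta_pos":[0,0,0],"rot":[0,0,0],"jaw":40},{"delta_pos":[0,0,0],"rot":[0,0,0],"jaw":40},{"delta_pos":[0,0,0],"rot":[0,0,0],"jaw":40},{"delta_pos":[0,0,0],"rot":[0,0,0],"jaw":40}]'
```

```text
clock: 11.8
position: [423.0, -353.1, 23.7]
ee_rot: [0.629, 0.324, -0.324, -0.629]
contact_force: [0.0, 0.9, 0.0]
gripper_width: 46.2
```

```bash
python3 -m creep '[{"delta_pos":[0,0.5,0],"rot":[0,0,0],"jaw":40},{"delta_pos":[0,0.5,0],"rot":[0,0,0],"jaw":40},{"delta_pos":[0,0.5,0],"rot":[0,0,0],"jaw":40},{"delta_pos":[0,0.5,0],"rot":[0,0,0],"jaw":40},{"delta_pos":[0,0,0],"rot":[0,0,0],"jaw":40},{"delta_pos":[0,0,0],"rot":[0,0,0],"jaw":40},{"delta_pos":[0,0,0],"rot":[0,0,0],"jaw":40},{"delta_pos":[0,0,0],"rot":[0,0,0],"jaw":40},{"delta_pos":[0,0,0],"rot":[0,0,0],"jaw":40},{"delta_pos":[0,0,0],"rot":[0,0,0],"jaw":40}]'
```

```text
clock: 12.63
position: [423.8, -353.5, 22.7]
ee_rot: [0.629, 0.324, -0.324, -0.628]
contact_force: [-0.4, -0.8, 5.8]
gripper_width: 46.3
```

There is 6 N of contact at the expected height, so it is seated. I'll open to a limited width so the fingers don't touch the neighbour, then retreat.

```bash
python3 -m creep '[{"delta_pos":[0,0,0],"rot":[0,0,0],"jaw":48},{"delta_pos":[0,0,0],"rot":[0,0,0],"jaw":50},{"delta_pos":[0,0,0],"rot":[0,0,0],"jaw":54},{"delta_pos":[0,0,0],"rot":[0,0,0],"jaw":58},{"delta_pos":[0,0,0],"rot":[0,0,0],"jaw":60},{"delta_pos":[0,-2,0],"rot":[0,0,0],"jaw":60},{"delta_pos":[0,-4,0],"rot":[0,0,0],"jaw":60},{"delta_pos":[0,-8,0],"rot":[0,0,0],"jaw":60},{"delta_pos":[0,-12,0],"rot":[0,0,0],"jaw":60},{"delta_pos":[0,-20,0],"rot":[0,0,0],"jaw":60}]'
python3 -m creep '[{"delta_pos":[0,-25,0],"rot":[0,0,0],"jaw":60},{"delta_pos":[0,-30,0],"rot":[0,0,0],"jaw":60},{"delta_pos":[0,-30,0],"rot":[0,0,0],"jaw":60},{"delta_pos":[0,-25,0],"rot":[0,0,0],"jaw":70},{"delta_pos":[0,-15,0],"rot":[0,0,0],"jaw":80},{"delta_pos":[0,-5,0],"rot":[0,0,0],"jaw":80},{"delta_pos":[0,0,0],"rot":[0,0,0],"jaw":80},{"delta_pos":[0,0,0],"rot":[0,0,0],"jaw":80},{"delta_pos":[0,0,0],"rot":[0,0,0],"jaw":80},{"delta_pos":[0,0,0],"rot":[0,0,0],"jaw":80}]'
python3 - <<'E'
from h import *
cal=arm.calibration("wrist");im=arm.get_image("wrist");save(im,"w5.png")
s=arm.read_state();print(s["joints"].round(2),s["position"].round(1),s["gripper_width"])
for d in arm.masks_of("wrist","capsule_c")[:4]:
    m,v,w=axis_of(d["pixels"]);a,b=onz(cal,m-30*v,42),onz(cal,m+30*v,42);q=np.argwhere(d["pixels"])[:,0]
    print(round(d["p"],2),m.round(),v.round(2),w.round(),onz(cal,m,42).round(1),np.arctan2(*(b-a)[1::-1]),q.min(),q.max())
R=Rn.from_quat(s["ee_rot"]).as_matrix()
C={c:arm.calibration(c) for c in("scene","side")}
P={}
for n,z in(("selector_base",22),("selector_grip",50)):
  for c in C:
    arm.get_image(c)
    for d in arm.masks_of(c,n)[:1]:
        m,v,w=axis_of(d["pixels"]);print(n,c,round(d["p"],2),m.round(1),w.round(1),onz(C[c],m,z).round(1));P[n,c]=m
  try:print(tri([(C[c],P[n,c]) for c in C]).round(1))
  except Exception as e:print(e)
E
```

```text
clock: 13.47
position: [421.9, -352.5, 67.3]
ee_rot: [-0.628, -0.323, 0.325, 0.63]
contact_force: [-1.1, 0.0, -0.3]
gripper_width: 59.9
clock: 14.3
position: [422.3, -352.7, 196.1]
ee_rot: [-0.628, -0.323, 0.325, 0.63]
contact_force: [-0.5, -0.0, 0.2]
gripper_width: 80.6
[-0.4   0.29 -0.23 -0.   -1.06 -0.22] [ 422.4 -352.8  196.3] 80.15997006948972
0.87 [182. 192.] [0.09 1.  ] [27. 50.] [ 486.5 -397.9   42. ] 0.9612063737056991 133 248
0.81 [271. 192.] [0. 1.] [25. 50.] [ 423.1 -352.7   42. ] 0.9501499918173468 133 249
0.61 [ 92. 192.] [0.19 0.98] [29. 51.] [ 549.7 -443.5   42. ] 0.9737137572806213 132 249
selector_base scene 0.8 [164.3 219.3] [18.8 19.3] [424.4 332.1  22. ]
selector_base side 0.92 [190.2 208.2] [15.9 18.3] [433.4 342.3  22. ]
[425.1 329.9  26.2]
selector_grip scene 0.66 [164.3 219. ] [19.3 19.8] [401.7 307.4  50. ]
selector_grip side 0.78 [190.5 201.1] [ 8.9 11.8] [433.6 337.3  50. ]
[408.7 304.2  59.2]
```

View pics/w5.png

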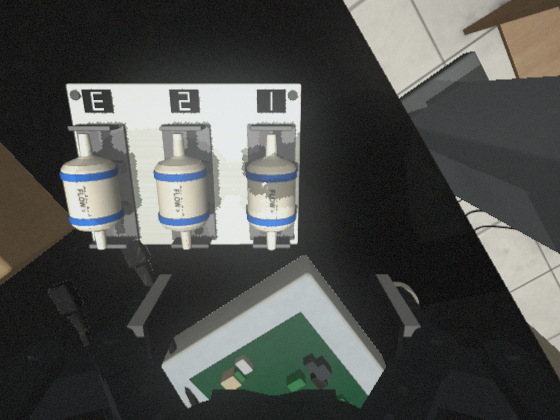

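All three capsules lie at row 192 with the same flow direction, and the new one measures (423.1,-352.7) at yaw 0.950, so it is seated. Next is the selector.

```bash
python3 - <<'E'
from h import *
s=arm.read_state();R=Rn.from_quat(s["ee_rot"]).as_matrix();p=s["position"]
N=20;r=Rn.from_rotvec([0,-.125,0]).as_matrix()
w=np.r_[.4,.75,np.ones(16),.6,.25];w=w/w.sum();D=np.array([425,328,200])-p
for k in range(N): print((R.T@D*w[k]).round(1));R=R@r
E
```

```text
[12.4 -0.1  8.7]
[25.  -0.1 13.4]
[35.3 -0.1 13.5]
[36.7 -0.1  9. ]
[37.6 -0.1  4.4]
[37.8 -0.1 -0.3]
[37.5 -0.1 -5.1]
[36.6 -0.1 -9.7]
[ 35.1  -0.1 -14.2]
[ 33.   -0.1 -18.4]
[ 30.5  -0.1 -22.4]
[ 27.5  -0.1 -26. ]
[ 24.   -0.1 -29.3]
[ 20.2  -0.1 -32. ]
[ 16.   -0.1 -34.3]
[ 11.6  -0.1 -36. ]
[  7.   -0.1 -37.2]
[  2.3  -0.1 -37.8]
[ -1.4  -0.1 -22.7]
[-1.8 -0.  -9.3]
```

```bash
python3 -m creep '[{"delta_pos":[12.4,0,8.7],"rot":[0,-0.125,0],"jaw":80},{"delta_pos":[25,0,13.4],"rot":[0,-0.125,0],"jaw":80},{"delta_pos":[35.3,0,13.5],"rot":[0,-0.125,0],"jaw":80},{"delta_pos":[36.7,0,9],"rot":[0,-0.125,0],"jaw":80},{"delta_pos":[37.6,0,4.4],"rot":[0,-0.125,0],"jaw":80},{"delta_pos":[37.8,0,-0.3],"rot":[0,-0.125,0],"jaw":80},{"delta_pos":[37.5,0,-5.1],"rot":[0,-0.125,0],"jaw":80},{"delta_pos":[36.6,0,-9.7],"rot":[0,-0.125,0],"jaw":80},{"delta_pos":[35.1,0,-14.2],"rot":[0,-0.125,0],"jaw":80},{"delta_pos":[33,0,-18.4],"rot":[0,-0.125,0],"jaw":80}]'
python3 -m creep '[{"delta_pos":[30.5,0,-22.4],"rot":[0,-0.125,0],"jaw":80},{"delta_pos":[27.5,0,-26],"rot":[0,-0.125,0],"jaw":80},{"delta_pos":[24,0,-29.3],"rot":[0,-0.125,0],"jaw":80},{"delta_pos":[20.2,0,-32],"rot":[0,-0.125,0],"jaw":80},{"delta_pos":[16,0,-34.3],"rot":[0,-0.125,0],"jaw":80},{"delta_pos":[11.6,0,-36],"rot":[0,-0.125,0],"jaw":80},{"delta_pos":[7,0,-37.2],"rot":[0,-0.125,0],"jaw":80},{"delta_pos":[2.3,0,-37.8],"rot":[0,-0.125,0],"jaw":80},{"delta_pos":[-1.4,0,-22.7],"rot":[0,-0.125,0],"jaw":80},{"delta_pos":[-1.8,0,-9.3],"rot":[0,-0.125,0],"jaw":80}]'
python3 - <<'E'
from h import *
for _ in range(3): arm.get_image("side")
cal=arm.calibration("wrist");im=arm.get_image("wrist");save(im,"w6.png")
s=arm.read_state();print(s["joints"].round(2),s["position"].round(1))
for n,z in(("selector_base",22),("selector_grip",56),("selector_pointer",28)):
    for d in arm.masks_of("wrist",n)[:2]:
        m,v,w=axis_of(d["pixels"]);print(n,round(d["p"],2),m.round(),w.round(),onz(cal,m,z).round(1))
    for d in arm.find_in("wrist",n)[:2]: print("  find",np.round(d["location"]),round(d["p"],2),onz(cal,d["location"],z).round(1))
E
```

```text
clock: 15.63
position: [423.8, -5.2, 198.2]
ee_rot: [0.319, 0.632, -0.631, -0.318]
contact_force: [0.4, -1.3, 1.0]
gripper_width: 79.9
clock: 16.47
position: [425.1, 331.5, 197.6]
ee_rot: [-0.112, 0.698, -0.698, 0.113]
contact_force: [0.1, -0.8, 0.1]
gripper_width: 80.3
[ 0.96  0.26 -0.26 -0.   -1.05  0.92] [424.8 327.6 197.5]
selector_base 0.79 [258. 162.] [67. 68.] [439.9 348.   22. ]
  find [258. 162.] 0.94 [440.4 348.9  22. ]
selector_grip 0.61 [258. 171.] [37. 41.] [439.2 347.1  56. ]
  find [258. 168.] 0.64 [441.8 347.1  56. ]
selector_pointer 0.91 [257. 171.] [38. 41.] [433.1 346.7  28. ]
selector_pointer 0.35 [258. 163.] [66. 67.] [441.  348.1  28. ]
  find [255. 172.] 0.79 [432.1 348.4  28. ]
```

View pics/w6.png

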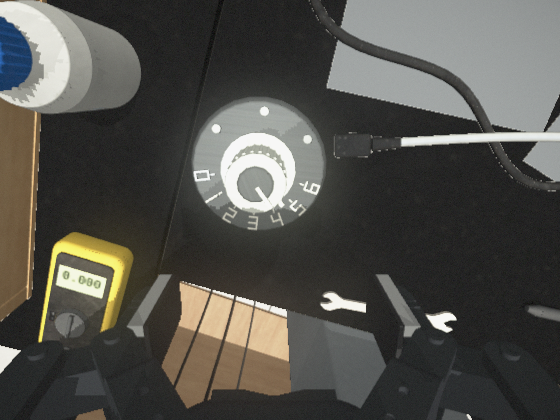

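The wrist view shows the selector disc centred at about (259,163). Numerals 0 to 6 run from (202,176) to (312,187), and the pointer end is near (283,207), between 4 and 5. I'll fit these in world coordinates.

```bash
python3 - <<'E'
from h import *
cal=arm.calibration("wrist");c=onz(cal,(259.5,163.5),22);print("base",c.round(1),"sleeve top",onz(cal,(256,184),78).round(1))
N=[(202,176),(212,200),(229,215),(253,222),(277,218),(297,207),(312,187)]
for k,p in enumerate(N):
    q=onz(cal,p,22)-c;print(k,round(np.degrees(np.arctan2(q[1],q[0]))%360,1),"expect",round(180+np.degrees(.45*(k-3)),1),round(np.hypot(*q[:2]),1))
q=onz(cal,(283,207),28)-c;print("ptr",np.degrees(np.arctan2(q[1],q[0]))%360,np.hypot(*q[:2]))
im=arm.get_image("wrist");s=arm.read_state()
g=cv2.cvtColor(im,cv2.COLOR_RGB2GRAY)
save(cv2.resize(im[90:240,180:340],None,fx=4,fy=4,interpolation=cv2.INTER_CUBIC),"w6z.png")
go((c[0],c[1],37),1.79+0)
E
```

```text
base [439.7 345.8  22. ] sleeve top [434.6 344.9  78. ]
0 120.0 expect 102.7 54.6
1 145.2 expect 128.4 57.2
2 166.7 expect 154.2 58.1
3 190.7 expect 180.0 57.4
4 214.7 expect 205.8 55.3
5 237.8 expect 231.6 54.6
6 263.2 expect 257.3 53.6
ptr 226.20840419093335 45.35749563689936
rotvec option [-1.000e-03 -3.052e+00 -0.000e+00] (j6 now 0.92)
rotvec option [ 0.    0.09 -0.  ] (j6 now 0.92)
total tool shift [-19.3 161.  -13.1] N 10 row [-1.88 16.1  -1.39] rot [ 0.     0.009 -0.   ]
```

View pics/w6z.png

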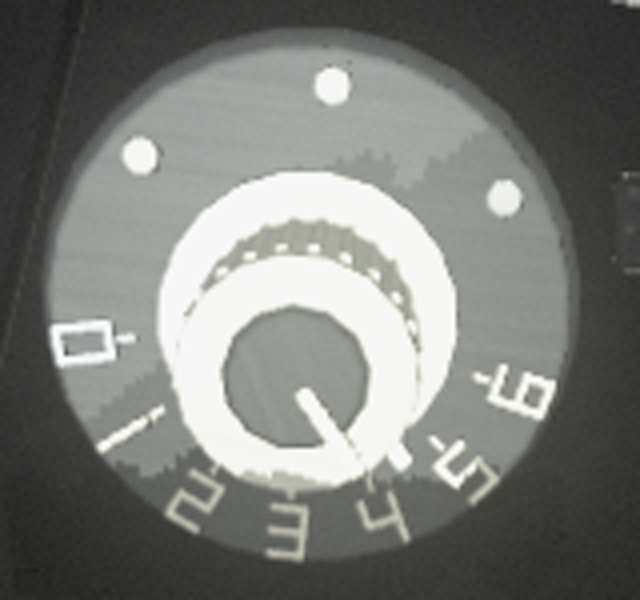

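```bash
python3 - <<'E'
from h import *
from scipy.optimize import least_squares
cal=arm.calibration("wrist");f=lambda x,y,z:onz(cal,(x/4+180-.4,y/4+90-.4),z)[:2]
T=np.array([f(*p,22) for p in[(130,338),(160,410),(215,465),(290,490),(370,485),(433,440),(478,377)]])
def res(v):
    a=v[3]+.45*(np.arange(7)-3);return (T-(v[:2]+v[2]*np.c_[np.cos(a),np.sin(a)])).ravel()
r=least_squares(res,[440,345,45,np.pi]);print("tick fit",r.x.round(2),np.degrees(r.x[3]),np.abs(r.fun).max().round(1))
print("top face",f(310,302,22),"skirt",f(307,319,28),"sleeve top",f(296,372,78))
for c in(r.x[:2],f(307,319,28)):
    q=f(402,463,28)-c;a=np.arctan2(q[1],q[0])%(2*np.pi);print("ptr r",np.hypot(*q),"num",3+(a-r.x[3])/.45)
q=f(345,455,78)-f(300,390,78);a=np.arctan2(q[1],q[0])%(2*np.pi);print("top line num",3+(a-r.x[3])/.45)
E
```

```text
tick fit [433.65 346.78  41.63   3.33] 190.98294936322588 0.7
top face [437.59467349 347.60741201] skirt [434.88993387 347.22064179] sleeve top [435.08088331 347.09288988]
ptr r 39.210817781207254 num 4.555052934633653
ptr r 40.336307184328184 num 4.517062609869661
top line num 4.547654301083875
```

The axis is at (434.8,347.1) by three consistent estimates, with the base yawed by 0.19 rad. The pointer stands at about 4.53 and at r = 40 mm, as it must. The turn needed is -3.53×0.45 ≈ -1.59 rad, i.e. +1.59 about tool y. I'll descend around the sleeve first and then close.

```bash
python3 -m creep '[{"delta_pos":[-4,8,-4],"rot":[0,0,0],"jaw":80},{"delta_pos":[-4,16,-4],"rot":[0,0,0],"jaw":80},{"delta_pos":[-4,20,-4],"rot":[0,0,0],"jaw":80},{"delta_pos":[-3.5,24,-3.5],"rot":[0,0,0],"jaw":80},{"delta_pos":[0,24,0],"rot":[0,0,0],"jaw":80},{"delta_pos":[0,24,0],"rot":[0,0,0],"jaw":80},{"delta_pos":[0,20,0],"rot":[0,0,0],"jaw":80},{"delta_pos":[0,15,0],"rot":[0,0,0],"jaw":80},{"delta_pos":[0,8,0],"rot":[0,0,0],"jaw":80},{"delta_pos":[0,2,0],"rot":[0,0,0],"jaw":80}]'
python3 -m creep '[{"delta_pos":[0,0,0],"rot":[0,0,0],"jaw":75},{"delta_pos":[0,0,0],"rot":[0,0,0],"jaw":65},{"delta_pos":[0,0,0],"rot":[0,0,0],"jaw":58},{"delta_pos":[0,0,0],"rot":[0,0,0],"jaw":54},{"delta_pos":[0,0,0],"rot":[0,0,0],"jaw":50},{"delta_pos":[0,0,0],"rot":[0,0,0],"jaw":45},{"delta_pos":[0,0,0],"rot":[0,0,0],"jaw":42},{"delta_pos":[0,0,0],"rot":[0,0,0],"jaw":42},{"delta_pos":[0,0,0],"rot":[0,0,0],"jaw":42},{"delta_pos":[0,0,0],"rot":[0,0,0],"jaw":42}]'
python3 -c "
from h import *
s=arm.read_state();print(s['joints'].round(2),s['position'].round(1),s['contact_force'].round(1),s['wrist_torque'].round(2));go((434.8,347.1,36),0)"
```

```text
clock: 17.85
position: [434.6, 346.7, 34.7]
ee_rot: [0.11, -0.698, 0.7, -0.108]
contact_force: [-0.8, -0.1, 0.0]
gripper_width: 80.0
clock: 18.68
position: [435.6, 346.7, 38.0]
ee_rot: [0.109, -0.698, 0.699, -0.11]
contact_force: [0.8, -3.6, 5.4]
gripper_width: 47.2
[ 0.96  0.49 -0.39  0.   -0.69  0.92] [435.6 346.7  38. ] [ 0.8 -3.6  5.4] [-1.04 -0.32  0.1 ]
rotvec option [-1.00e-03 -1.26e+00  0.00e+00] (j6 now 0.92)
rotvec option [-0.000e+00  1.882e+00 -1.000e-03] (j6 now 0.92)
total tool shift [ 0.6  2.  -0.6] N 10 row [ 0.02  0.2  -0.09] rot [-1.00e-04 -1.26e-01  0.00e+00]
```

Gripped, with low forces. Now the turn of 1.59 rad.

```bash
python3 -m creep '[{"delta_pos":[0,-1,0],"rot":[0,0.05,0],"jaw":42},{"delta_pos":[0,-1,0],"rot":[0,0.1,0],"jaw":42},{"delta_pos":[0,0,0],"rot":[0,0.1,0],"jaw":42},{"delta_pos":[0,0,0],"rot":[0,0.1,0],"jaw":42},{"delta_pos":[0,0,0],"rot":[0,0.1,0],"jaw":42},{"delta_pos":[0,0,0],"rot":[0,0.1,0],"jaw":42},{"delta_pos":[0,0,0],"rot":[0,0.1,0],"jaw":42},{"delta_pos":[0,0,0],"rot":[0,0.1,0],"jaw":42},{"delta_pos":[0,0,0],"rot":[0,0.1,0],"jaw":42},{"delta_pos":[0,0,0],"rot":[0,0.1,0],"jaw":42}]'
python3 -m creep '[{"delta_pos":[0,0,0],"rot":[0,0.1,0],"jaw":42},{"delta_pos":[0,0,0],"rot":[0,0.1,0],"jaw":42},{"delta_pos":[0,0,0],"rot":[0,0.1,0],"jaw":42},{"delta_pos":[0,0,0],"rot":[0,0.1,0],"jaw":42},{"delta_pos":[0,0,0],"rot":[0,0.1,0],"jaw":42},{"delta_pos":[0,0,0],"rot":[0,0.08,0],"jaw":42},{"delta_pos":[0,0,0],"rot":[0,0.06,0],"jaw":42},{"delta_pos":[0,0,0],"rot":[0,0,0],"jaw":42},{"delta_pos":[0,0,0],"rot":[0,0,0],"jaw":42},{"delta_pos":[0,0,0],"rot":[0,0,0],"jaw":42}]'
python3 -c "
from h import *
s=arm.read_state();print(s['joints'].round(2),s['position'].round(1),s['contact_force'].round(1),s['wrist_torque'].round(2))"
```

```text
clock: 19.52
position: [435.4, 345.8, 38.1]
ee_rot: [-0.224, -0.67, 0.672, 0.224]
contact_force: [5.5, -5.5, -3.9]
gripper_width: 46.4
clock: 20.35
position: [434.8, 345.3, 38.1]
ee_rot: [-0.423, -0.565, 0.568, 0.423]
contact_force: [4.0, -5.2, -2.6]
gripper_width: 46.9
[ 0.96  0.49 -0.39  0.   -0.7  -0.68] [434.8 345.3  38.1] [ 4.  -5.2 -2.6] [-1.26 -1.13 -0.32]
```

```bash
python3 -m creep '[{"delta_pos":[0,0,0],"rot":[0,0,0],"jaw":48},{"delta_pos":[0,0,0],"rot":[0,0,0],"jaw":54},{"delta_pos":[0,0,0],"rot":[0,0,0],"jaw":62},{"delta_pos":[0,0,0],"rot":[0,0,0],"jaw":72},{"delta_pos":[0,0,0],"rot":[0,0,0],"jaw":80},{"delta_pos":[0,0,0],"rot":[0,0,0],"jaw":80},{"delta_pos":[0,-8,0],"rot":[0,0,0],"jaw":80},{"delta_pos":[0,-16,0],"rot":[0,0,0],"jaw":80},{"delta_pos":[0,-24,0],"rot":[0,0,0],"jaw":80},{"delta_pos":[0,-30,0],"rot":[0,0,0],"jaw":80}]'
python3 -m creep '[{"delta_pos":[0,-30,0],"rot":[0,0,0],"jaw":80},{"delta_pos":[0,-26,0],"rot":[0,0,0],"jaw":80},{"delta_pos":[0,-18,0],"rot":[0,0,0],"jaw":80},{"delta_pos":[0,-8,0],"rot":[0,0,0],"jaw":80},{"delta_pos":[0,0,0],"rot":[0,0,0],"jaw":80},{"delta_pos":[0,0,0],"rot":[0,0,0],"jaw":80},{"delta_pos":[0,0,0],"rot":[0,0,0],"jaw":80},{"delta_pos":[0,0,0],"rot":[0,0,0],"jaw":80},{"delta_pos":[0,0,0],"rot":[0,0,0],"jaw":80},{"delta_pos":[0,0,0],"rot":[0,0,0],"jaw":80}]'
python3 - <<'E'
from h import *
s=arm.read_state();print(s["position"].round(1))
cal=arm.calibration("wrist");im=arm.get_image("wrist")
u,v=proj(cal,(434.8,347.1,40)).round().astype(int);print(u,v)
u0=max(u-80,0);v0=max(v-75,0);print(u0,v0)
save(cv2.resize(im[v0:v0+150,u0:u0+160],None,fx=4,fy=4,interpolation=cv2.INTER_CUBIC),"w7z.png")
for k in range(7):
    a=3.33+.45*(k-3);print(k,((proj(cal,(434.3+40*np.cos(a),347+40*np.sin(a),28))-[u0,v0])*4).round())
E
```

```text
clock: 21.18
position: [434.3, 346.6, 116.6]
ee_rot: [-0.422, -0.566, 0.569, 0.422]
contact_force: [0.6, 0.3, -0.6]
gripper_width: 80.2
clock: 22.02
position: [434.9, 347.2, 197.7]
ee_rot: [-0.422, -0.566, 0.568, 0.422]
contact_force: [0.1, -0.2, -0.7]
gripper_width: 80.0
[434.9 347.2 197.7]
272 189
192 114
0 [343. 451.]
1 [415. 427.]
2 [469. 376.]
3 [497. 306.]
4 [490. 230.]
5 [449. 163.]
6 [381. 121.]
```

View pics/w7z.png

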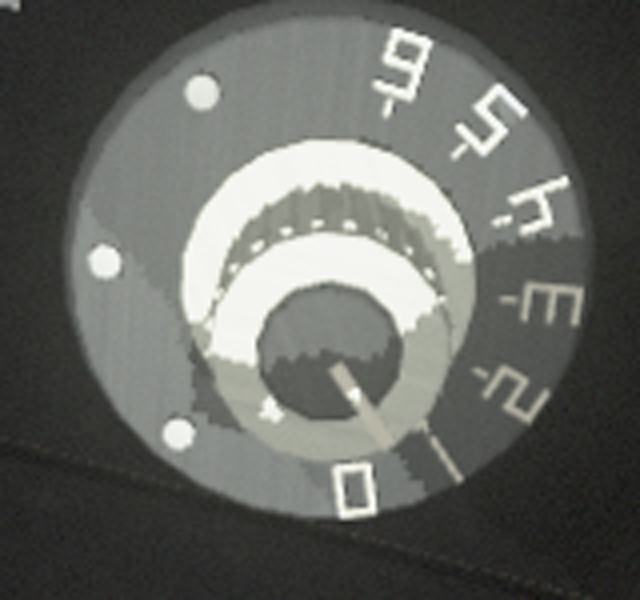

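The sleeve line now runs parallel to the "1" tick at (440,455). I'll quantify that, and check the stand and bystanders from the fixed cameras.

```bash
python3 - <<'E'
from h import *
cal=arm.calibration("wrist");f=lambda x,y,z:onz(cal,(x/4+192-.4,y/4+114-.4),z)[:2]
from scipy.optimize import least_squares
T=np.array([f(*p,22) for p in[(425,430),(475,372),(502,299),(497,222),(453,157),(388,115)]])
def res(v):
    a=v[3]+.45*(np.arange(1,7)-3);return (T-(v[:2]+v[2]*np.c_[np.cos(a),np.sin(a)])).ravel()
r=least_squares(res,[434,347,42,3.3]);print(r.x.round(2),np.abs(r.fun).max().round(2))
q=f(390,442,78)-f(335,368,78);a=np.arctan2(q[1],q[0])%(2*np.pi);print("line at num",3+(a-r.x[3])/.45)
q=f(390,442,78)-r.x[:2];a=np.arctan2(q[1],q[0])%(2*np.pi);print("line end about axis",3+(a-r.x[3])/.45)
for c in("scene","side"):
    arm.get_image(c)
    for n in("capsule_c","marker_black","ptfe_tape","wash_bottle"):print(c,n,[(round(d["p"],2),np.round(d["location"]).tolist()) for d in arm.find_in(c,n)[:4]])
E
```

```text
[433.65 347.55  41.51   3.34] 0.9
line at num 1.0787422496555679
line end about axis 1.0503778691703312
scene capsule_c [(0.66, [413.0, 299.0]), (0.65, [439.0, 290.0]), (0.59, [256.0, 170.0]), (0.56, [385.0, 312.0])]
scene marker_black [(0.56, [269.0, 283.0]), (0.49, [440.0, 288.0])]
scene ptfe_tape [(0.58, [306.0, 300.0]), (0.27, [441.0, 291.0])]
scene wash_bottle [(0.94, [130.0, 181.0])]
side capsule_c [(0.77, [318.0, 302.0]), (0.7, [351.0, 300.0]), (0.58, [384.0, 301.0]), (0.52, [290.0, 195.0])]
side marker_black [(0.54, [352.0, 330.0]), (0.48, [233.0, 264.0])]
side ptfe_tape [(0.22, [319.0, 301.0])]
side wash_bottle [(0.61, [184.0, 174.0])]
```

```bash
python3 - <<'E'
from h import *
a=cv2.imread("pics/side0.png")[...,::-1].astype(int);b=arm.get_image("side").astype(int)
a2=cv2.imread("pics/scene0.png")[...,::-1].astype(int);b2=arm.get_image("scene").astype(int)
for n,x,y,u,v in(("tape",261,283,311,297),("marker",238,265,267,282),("bottle",182,175,131,180),("capA",349,304,415,299),("red",291,196,258,171)):
    print(n,np.abs(a-b)[y-14:y+14,x-14:x+14].mean().round(1),np.abs(a2-b2)[v-14:v+14,u-14:u+14].mean().round(1))
cal=arm.calibration("wrist");im=arm.get_image("wrist");g=cv2.cvtColor(im,cv2.COLOR_RGB2GRAY).astype(float)
c=proj(cal,(433.9,347.3,78));P=[]
for r in np.arange(4,14,.5):   # brightest direction on rings of r mm on the sleeve's top
    t=np.arange(1.9,3.1,.01);px=np.array([proj(cal,(433.9+r*np.cos(q),347.3+r*np.sin(q),78)) for q in t]).astype(np.float32)
    w=cv2.remap(g.astype(np.float32),px[:,0],px[:,1],cv2.INTER_LINEAR).ravel();w=np.clip(w-np.median(w)-8,0,None)
    if w.sum()>0:
        q=(w*t).sum()/w.sum();P.append((433.9+r*np.cos(q),347.3+r*np.sin(q)));print(round(r,1),round(q,3),end="; ")
P=np.array(P);d=P[-1]-P[0];vx,vy,_,_=cv2.fitLine(P.astype(np.float32),cv2.DIST_HUBER,0,.01,.01).ravel();q=np.arctan2(vy,vx)
q=q if q>0 else q+np.pi;print("\ndir",q,"num",3+(q-3.335)/.45)
E
```

```text
tape 1.1 2.2
marker 1.2 3.1
bottle 0.7 2.5
capA 0.8 1.2
red 1.0 2.3
4.0 2.496; 4.5 2.5; 5.0 2.488; 5.5 2.473; 6.0 2.47; 6.5 2.474; 7.0 2.468; 7.5 2.461; 8.0 2.464; 8.5 2.465; 9.0 2.476; 9.5 2.475; 10.0 2.466; 10.5 2.458; 11.0 2.455; 11.5 2.453; 12.0 2.455; 12.5 2.451; 13.0 2.429; 13.5 2.336; 
dir 2.433121 num 0.99582434
```

The precise line fit puts the selector at 0.996. The bystanders show no pixel change, and the arm is clear of everything. I'm handing it in.

```bash
python3 -c "
from h import *
s=arm.read_state();print(s['clock'],s['contact_force'].round(1));print(arm.job_done())"
```

```text
22.7167 [ 0.   0.4 -0.1]
the job is handed in; nothing more can be done
None
```

The spare capsule is in station 1, and the selector was then turned from about 4.5 to 1. I handed the job in at 22.7 s of the 69 s allowed; no verdict comes back.

- **Capsule:** its FLOW arrow pointed opposite to its neighbours' when I picked it up, so I turned it half a turn before laying it in. The wrist view after release put it at (423.1, -352.7) with yaw 0.950, against an estimated (423.7, -351.9) and 0.953. It is level with the other two and its arrow points the same way.
- **Selector:** three readings of the line on the sleeve's top gave 0.996, 1.05 and 1.08. They differ by up to 0.04 rad, and I take 0.996, the sub-pixel line fit, as the best. The pointer on the skirt was not visible in my last picture, so I did not read it directly, and I could not observe the click itself.
- **Surroundings:** the marker, tape, wash bottle, red look-alike and the station 2 capsule show no change from the first pictures. In one last check the network missed the tape in the side view, but comparing the pixels there showed it had not moved. The station 3 capsule reads within a pixel or so of its first position in both fixed cameras.
- **Forces:** the largest reading at the end of a move was about 8 N, and the arm was clear of everything at hand-in.

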